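Stop the dough sheeter and hold its roller guard open

TASK

My hands are full with the brush and I want to clean the rollers of the bench dough sheeter. Press the hinged paddle of its stop switch right down to its stop and let it spring back, then swing the wire roller guard up 60 degrees from its shut position and hold it there with the gripper: it falls shut when let go, so finish while still holding it. Leave the other things on the sheeter and the bench where they are.

Things in the scene. Friction and masses are not known exactly. Their poses are not given: they have to be found in the camera images.
- sheeter: bench dough sheeter, 600 mm wide; origin on the bench, below the guard's hinge. x axis: level along the belt, away from the robot's side towards the rollers; y: along the rollers, to the left; z up. White infeed belt 400 mm wide, 100 mm above the bench; casings beside it 104 mm high; roller cheeks 235 mm high, their fronts 25 mm before the hinge line; hood behind the hinge 218 mm high
- stop_switch: grey switch box, 100 x 80 mm and 40 mm high, that carries the plain steel stop paddle; stands on the sheeter's left or right side casing (it varies), between the roller cheek and the robot; origin at the middle of its underside, 104 mm above the bench, axes as the sheeter's
- stop_paddle (a joint): hinge of the stop switch's paddle: 0 = up (at rest, front edge raised 15 degrees), 0.26 rad = down on its stop (level). A spring pushes it up: at the press point it takes about 3 N to start and 7 N to reach the stop, and it springs back when let go
- paddle_press (a point): on the centre line of the stop paddle's top face, 65 mm from its hinge: best place to press straight down. The paddle is a steel flap 85 mm long and 64 mm wide, hinged at its end away from the robot, its free end raised towards the robot. At rest this point is about 179 mm above the bench; it sinks 17 mm to the stop, where the paddle is level
- gap_control: grey box of the same size on the other casing, with a round black knob on top: the roller-gap control, not the stop
- guard (a joint): hinge of the roller guard: 0 = shut (as it starts), grows as the guard swings up; 1.047 rad = 60 degrees open. It has no stay and falls shut from any angle when let go; it can swing to 1.75 rad. Mass 0.6 to 0.96 kg, about 4 N felt at the handle
- guard_handle (a point): middle of the guard's handle: a round steel bar 14 mm thick, 130 mm long, parallel to the hinge line, on two stubs 60 mm in front of the guard's front rod; nothing nearer than the belt and that rod between the stubs. Shut: 145 mm above the bench, 45 above the belt, 190 mm before the hinge line and 50 below it; at 60 degrees 138 mm before and 140 above it. The bar may turn in the fingers
- guard_hinge (a point): middle of the guard's hinge line, 195 mm above the bench, fixed on the sheeter; axes as the sheeter's: y along the hinge line, x away from the robot's side. The guard is a 390 mm wide grid of thin steel rods that slopes from here down towards the robot over the infeed belt, its front rod 130 mm before the hinge and 65 mm below it
- scraper: steel bench scraper with a wooden handle, 104 mm wide, lying on the infeed belt to the left of the guard's handle (origin under its blade); leave alone
- pastry_ring: steel pastry ring, 70 mm across and 40 mm high, standing on the infeed belt; origin at its underside; leave alone
- flour_shaker: aluminium flour shaker, 60 mm across and 92 mm high, standing on the left casing on the robot's side of the box there; origin at its underside; leave alone
- cleaner: white cleaner bottle with a blue cap, 72 mm across and 190 mm high, on the bench right of the sheeter; leave alone
- bowl: steel mixing bowl, 180 mm across, on the bench left of the sheeter; leave alone
- jar: glass jar with steel cap, 110 mm high, on the bench left of the sheeter; leave alone
- paper_roll: roll of white paper, 120 mm across and 210 mm high, standing on the bench at the right; leave alone

How it is judged:
By the outcome, as a careful person would: the job done as asked, in the order asked, and still so for the second after the job is handed in, while the arm keeps its last pose, push and grip.
It also fails if it takes over 59 s, if anything falls off the work surface, if the arm or the gripper's body presses on something with over 40 N, if the wrist force passes 120 N, or if a joint passes its speed limit or range.

ROBOT

A 6-joint arm with a two-finger parallel gripper is mounted at the origin on the work surface. World frame = base frame: x ahead of the robot, y to its left, z up, the work surface at z = 0. Lengths are in m, angles in degrees, forces in N, time in s.
With the tool pointing down it reaches from about 0.4 to 0.825 m from the base axis. Payload 7 kg.
Tool frame: the origin (TCP) lies on the centre line of the jaws, within the pads' length; the fingertips stand 11 mm ahead of it and the grasp point (between the pads) lies 8 mm behind it; z points along the fingers, y is the line along which they close (so a half turn about z gives the same grasp; the last joint's range is limited). The gripper opens to 88 mm and grips with 3 to 60 N. Pads are 19 mm wide; open, the fingers measure 130 mm over their backs; the gripper's body (78 mm by 193 mm) begins 47 mm behind the grasp point.
Start: joints at [-59.41, 20.546, 0.682, 0, -70.136, -16.507], TCP at [0.164, -0.655, 0.202] pointing down, gripper open.
Joint ranges: [-176.03, 176.03], [-82.01, 121.73], [-58.28, 71.71], [-173.87, 95.51], [-174.79, -0.11], [-173.66, 173.66]. Speed limits (degrees/s): [136.94, 136.94, 172.46, 180, 180, 180].

INTERFACE

Orientations are given as [roll, pitch, yaw] about the fixed x, y, z axes, in that order (R = Rz(yaw) Ry(pitch) Rx(roll)).
In Python, from plant import r, capture, camera_model, job gives the robot as it stands.
- The arm moves only by the tool drive_tool, never from a script. Its argument "increments" is a list that holds one entry, the list of rows, each a list of 5 numbers: the gripper's target within -1 to 1 (fully open at 1, half-way at 0, shut at -1), then the shift along the tool's x, y, z scaled (see below), then the turn about the tool's z scaled (see below). In form: [[[gripper, tx, ty, tz, roll], ...]]. A call has 1 to 5 rows; each row is the pose to reach, as a shift and turn from the pose commanded when the call began, along the tool's axes at that moment, turning the shorter way round; what a row does not reach only later rows make up. The controller multiplies each number of a shift by 120 mm and each number of a turn by 360 degrees. A row lasts 1/8 s, in which the tool goes at most 62.5 mm and 10.7 degrees, less where a joint would pass 70% of its speed; a pose out of reach is approached as far as the arm can. A call with a number of a shift or a turn outside -1 to 1 is refused whole. A call with a gripper value outside its range is refused whole. The fingers move at their own pace and stop on an object; "squeeze" is the grip in N (left out, the last holds). Time passes only in rows, so rows that repeat a pose let the fingers close. It gives the time, the measured TCP pose, the force, the opening and the grip force at its end, in the units of the state.
- r.get_state(): the state, without advancing time (a new reading comes with each control period).
- capture(name): name is "scene" or "top" or "wrist"; returns the picture (400x640x3 uint8, red, green, blue); there is no depth.
- camera_model(name): a dict with "camera_matrix" (3x3 intrinsics, pixels), "rvec" (rotation vector, rad) and "tvec" (3), from world to camera coordinates, as OpenCV has them. Camera axes: x right, y down, z forward; pixel columns grow to the right and rows downward; lengths in m; the calibration is good to about 2 mm. A picture is of the moment at which its call begins: read the wrist's pose just before it. camera_model takes no time and is no camera call; for the wrist camera it gives the pose at the moment of the call.
- job.close_job(): hands the job in; it is judged then, once.
The state is a dict: "time_s": time; "joints": joint angles; "qd": joint speeds; "joint_torque": joint torques, N m; "tcp_pos": TCP position; "eef_rot": TCP orientation; "contact_force": force on the tool from outside, world axes, zero at the start; "moment": the same for the moment, N m; "gripper_width": finger opening in m; "gripper_force": force on a finger pad.
Only numpy, scipy, OpenCV 4.12 (cv2) and the standard library are available. Lean on these libraries where they do the work, as an engineer would, in place of code of your own. Each camera call takes 0.05 s, during which the arm holds its last target. There are 200 camera calls.

## Working session

There is one attempt and no reset: what is moved stays moved. The work goes in short steps, Python scripts to look and compute and a tool call to move; the robot and the scene stay as the last step left them, time stands still between calls to the robot, and variables do not carry over. Pictures are saved under pics/ and viewed, at most 10 in all, crops included, and the job is handed in when it is done.

Besides the shell and the picture viewer there is one more tool, called after ">>>" in YAML: its name, and indented under it one key for each argument. drive_tool: Moves the arm, as the interface text tells. Its arguments: {"type":"object","properties":{"increments":{"type":"array"},"squeeze":{"type":"number"}},"required":["increments"]}

```bash
mkdir -p pics
python3 - <<'E'
from plant import r,capture,camera_model
import cv2
s=r.get_state();print(s)
for n in("scene","top"):
    cv2.imwrite(f"pics/{n}0.png",capture(n)[:,:,::-1]);m=camera_model(n);print(n,m)
E
```

```text
{'time_s': 0.0, 'joints': array([-5.94085133e+01,  2.05913750e+01,  6.35267774e-01, -1.98144011e-02,
       -7.01361992e+01, -1.65063494e+01]), 'qd': array([-0.00611555, -0.0044506 , -0.01369391, -0.05816739,  0.01366012,
        0.07673746]), 'joint_torque': array([-8.65404490e-04, -5.82717061e+01,  2.93041921e+01,  6.99676797e+00,
        6.67884975e-03, -1.17167656e-04]), 'tcp_pos': array([ 0.1641093 , -0.65421164,  0.20083571]), 'eef_rot': array([ 1.79906205e+02, -8.36944573e-03, -1.65921603e+02]), 'contact_force': array([-0.08217683,  0.42051024, -0.8117933 ]), 'moment': array([-0.00531153, -0.02633782,  0.00544809]), 'gripper_force': 0.0, 'gripper_width': 0.0875975098970983}
scene {'camera_matrix': array([[415.43707746,   0.        , 317.23831372],
       [  0.        , 415.43707746, 197.59211287],
       [  0.        ,   0.        ,   1.        ]]), 'rvec': array([ 0.78466844,  2.63946988, -1.00699674]), 'tvec': array([ 0.48335722, -0.11518897,  1.68609805])}
top {'camera_matrix': array([[430.63893089,   0.        , 316.75991601],
       [  0.        , 430.63893089, 204.2684574 ],
       [  0.        ,   0.        ,   1.        ]]), 'rvec': array([ 2.16570192, -2.13040908,  0.11012835]), 'tvec': array([1.38113838e-03, 5.67604815e-01, 1.84539441e+00])}
```

View pics/top0.png

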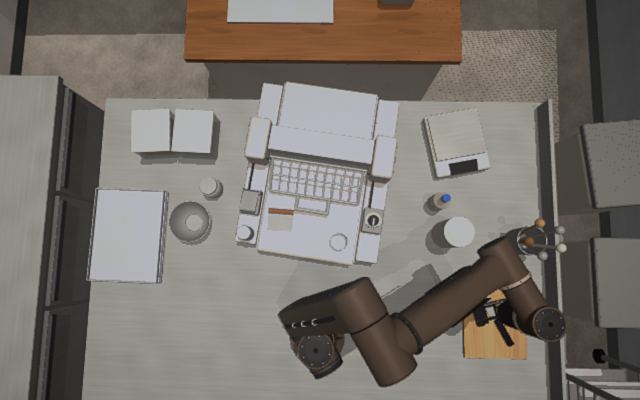

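View pics/scene0.png

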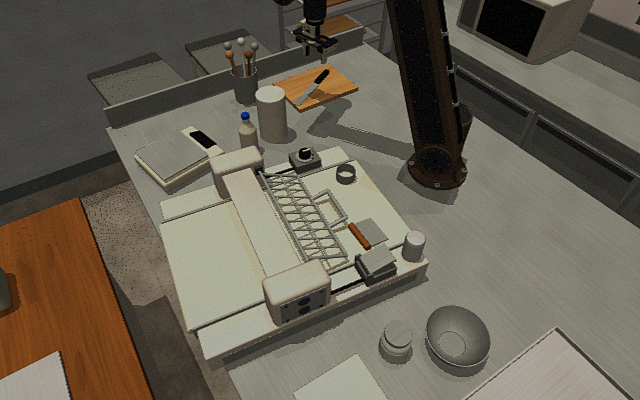

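The stop switch is on the left casing (top image near (250,202), with the shaker at (245,232)). The knob box is on the right at (373,220), and the guard handle is near (311,208). I'll zoom in on both views.

Run:
```python
import cv2
a=cv2.imread("pics/top0.png");b=cv2.imread("pics/scene0.png")
cv2.imwrite("pics/tc.png",cv2.resize(a[140:260,235:395],None,fx=5,fy=5,interpolation=cv2.INTER_CUBIC))
cv2.imwrite("pics/sc.png",cv2.resize(b[150:285,255:435],None,fx=4.4,fy=4.4,interpolation=cv2.INTER_CUBIC))
```

```text
(no output)
```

View pics/tc.png

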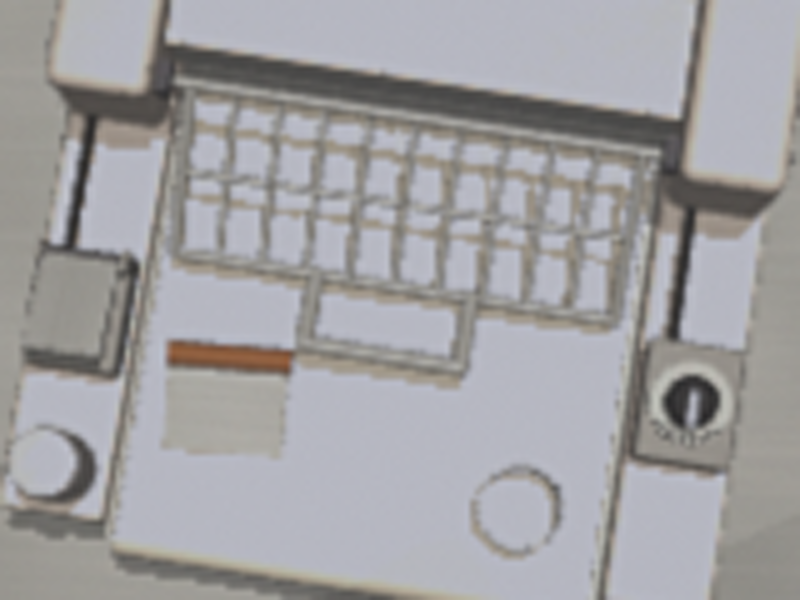

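View pics/sc.png

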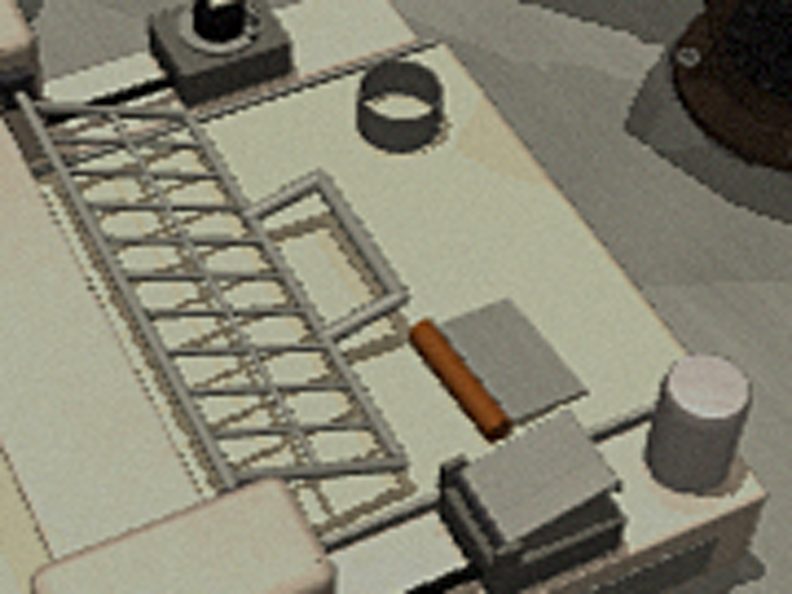

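The top crop shows the handle bar from (303,350) to (462,372). The paddle's free edge there runs (25,355)–(102,370) and its hinge edge (42,250)–(125,260). In the scene crop the free edge is (572,410)–(621,487), and the handle runs (320,178)–(402,298).

```bash
cat > h.py <<'E'
import numpy as np,cv2
from plant import r,capture,camera_model
T=lambda u,v:(235+(u+.5)/5-.5,140+(v+.5)/5-.5)
S=lambda u,v:(255+(u+.5)/4.4-.5,150+(v+.5)/4.4-.5)
def P(n):
    m=camera_model(n);R=cv2.Rodrigues(np.array(m["rvec"]))[0]
    return np.array(m["camera_matrix"]),R,np.array(m["tvec"]).reshape(3)
def ray(n,p,z):
    K,R,t=P(n);d=R.T@np.linalg.solve(K,[*p,1]);c=-R.T@t;return c+d*(z-c[2])/d[2]
def tri(a,b):
    M=[]
    for n in("top","scene"):
        K,R,t=P(n);M.append(K@np.c_[R,t])
    X=cv2.triangulatePoints(M[0],M[1],np.array(a,float),np.array(b,float)).ravel();return X[:3]/X[3]
E
python3 - <<'E'
from h import *
np.set_printoptions(precision=4,suppress=True)
A=dict(hL=((303,350),(402,298),.145),hR=((462,372),(320,178),.145),fL=((24,355),(621,487),.184),fR=((102,370),(572,410),.184),bL=((42,250),(505,557),.162),bR=((125,260),(460,465),.162))
for k,(a,b,z) in A.items(): print(k,tri(T(*a),S(*b)),ray("top",T(*a),z),ray("scene",S(*b),z))
for k,a,z in(("guardhingeL",(180,83),.195),("guardhingeR",(658,152),.195),("frontL",(178,255),.13),("frontR",(610,322),.13),("boxRfl",(635,455),.144),("boxRfr",(725,468),.144),("beltfL",(112,548),.1),("beltfR",(600,612),.1)):print(k,ray("top",T(*a),z))
E
```

```text
hL [0.531  0.096  0.1449] [0.5305 0.0965 0.145 ] [0.5316 0.0956 0.145 ]
hR [ 0.5147 -0.0346  0.1455] [ 0.5144 -0.0343  0.145 ] [ 0.5148 -0.0353  0.145 ]
fL [0.52   0.32   0.1744] [0.5187 0.3184 0.184 ] [0.5257 0.3238 0.184 ]
fR [0.5087 0.256  0.1761] [0.5075 0.255  0.184 ] [0.5135 0.2595 0.184 ]
bL [0.6083 0.3125 0.1576] [0.6078 0.3115 0.162 ] [0.6102 0.3146 0.162 ]
bR [0.5974 0.244  0.1685] [0.6005 0.243  0.162 ] [0.5919 0.2429 0.162 ]
guardhingeL [0.7414 0.198  0.195 ]
guardhingeR [ 0.6897 -0.1892  0.195 ]
frontL [0.6102 0.2038 0.13  ]
frontR [ 0.5594 -0.1562  0.13  ]
boxRfl [ 0.4488 -0.1762  0.144 ]
boxRfr [ 0.4394 -0.2493  0.144 ]
beltfL [0.3668 0.2553 0.1   ]
beltfR [ 0.3211 -0.1516  0.1   ]
```

>>> drive_tool:
  increments:
    - [[-1,0,0,-1,0],[-1,0,0,-1,0.03],[-1,0,0,-1,0.06],[-1,0,0,-1,0.06],[-1,0,0,-1,0.06]]
  squeeze: 20

```text
time_s: 0.72
tcp_pos: [0.1641, -0.6542, 0.3204]
eef_rot: [179.9, -0.1, 172.7]
contact_force: [0.2, 0.4, 0.4]
gripper_width: 0.0429
gripper_force: 0.0
```

>>> drive_tool:
  increments:
    - [[-1,-0.3,0.3,-0.4,0],[-1,-0.6,0.6,-0.4,0],[-1,-1,1,-0.4,0],[-1,-1,1,-0.4,0]]

```text
time_s: 1.23
tcp_pos: [0.3016, -0.5491, 0.3691]
eef_rot: [179.9, -0.0, 172.9]
contact_force: [-0.3, -1.1, 0.6]
gripper_width: 0.0037
gripper_force: 0.0
```

>>> drive_tool:
  increments:
    - [[-1,-0.3,0.4,0,0],[-1,-0.6,0.8,0,0],[-1,-0.8,1,0,0],[-1,-0.8,1,0,0]]

```text
time_s: 1.72
tcp_pos: [0.411, -0.4438, 0.3687]
eef_rot: [180.0, -0.1, 172.8]
contact_force: [-0.3, -1.4, -0.1]
gripper_width: 0.0005
gripper_force: 0.0
```

>>> drive_tool:
  increments:
    - [[-1,0,0.4,0,0],[-1,0,0.8,0,0],[-1,0,1,0,0],[-1,0,1,0,0]]

```text
time_s: 2.22
tcp_pos: [0.425, -0.3256, 0.3699]
eef_rot: [-180.0, 0.0, 172.6]
contact_force: [-0.2, 0.8, -0.1]
gripper_width: 0.0006
gripper_force: 0.0
```

>>> drive_tool:
  increments:
    - [[-1,0,0.4,0,0],[-1,0,0.8,0,0],[-1,0,1,0,0],[-1,0,1,0,0]]

```text
time_s: 2.72
tcp_pos: [0.4411, -0.2071, 0.3696]
eef_rot: [-180.0, -0.0, 172.6]
contact_force: [0.6, 0.1, -0.4]
gripper_width: 0.0004
gripper_force: 0.0
```

>>> drive_tool:
  increments:
    - [[-1,0,0.4,0,0],[-1,0,0.8,0,0],[-1,0,1,0,0],[-1,0,1,0,0]]

```text
time_s: 3.22
tcp_pos: [0.4572, -0.0882, 0.3694]
eef_rot: [-180.0, -0.0, 172.6]
contact_force: [0.6, -0.4, 0.4]
gripper_width: -0.0
gripper_force: 0.0
```

>>> drive_tool:
  increments:
    - [[-1,0,0.4,0,0],[-1,0,0.8,0,0],[-1,0,1,0,0],[-1,0,1,0,0]]

```text
time_s: 3.72
tcp_pos: [0.4731, 0.0306, 0.3692]
eef_rot: [-179.9, -0.1, 172.5]
contact_force: [-0.7, 0.3, 0.1]
gripper_width: 0.0005
gripper_force: 0.0
```

>>> drive_tool:
  increments:
    - [[-1,0,0.4,0,0],[-1,0,0.8,0,0],[-1,0,1,0,0],[-1,0,1,0,0]]

```text
time_s: 4.22
tcp_pos: [0.4888, 0.1497, 0.3691]
eef_rot: [-179.9, -0.1, 172.5]
contact_force: [0.2, -0.9, 0.4]
gripper_width: 0.0006
gripper_force: 0.0
```

>>> drive_tool:
  increments:
    - [[-1,-0.2,0.3,0,0],[-1,-0.24,0.6,0,0],[-1,-0.24,0.6,0,0],[-1,-0.24,0.6,0,0]]

```text
time_s: 4.72
tcp_pos: [0.5265, 0.216, 0.3698]
eef_rot: [-180.0, -0.0, 172.4]
contact_force: [0.2, 0.7, 1.3]
gripper_width: 0.0006
gripper_force: 0.0
```

Run:
```python
from h import *
import json
m=camera_model("wrist");im=capture("wrist")
cv2.imwrite("pics/w1.png",im[:,:,::-1])
json.dump({k:np.array(v).ravel().tolist() for k,v in m.items()},open("w1.json","w"))
K,R,t=P("wrist");print(-R.T@t)
for p in([.536,.285,.179],[.5145,.288,.184],[.5229,.0307,.145]):
    q=K@(R@np.array(p)+t);print(q[:2]/q[2])
```

```text
[0.45567034 0.22581811 0.55457039]
[384.845917   172.68084997]
[386.6892845  154.50269386]
[179.96444349 183.44358006]
```

View pics/w1.png

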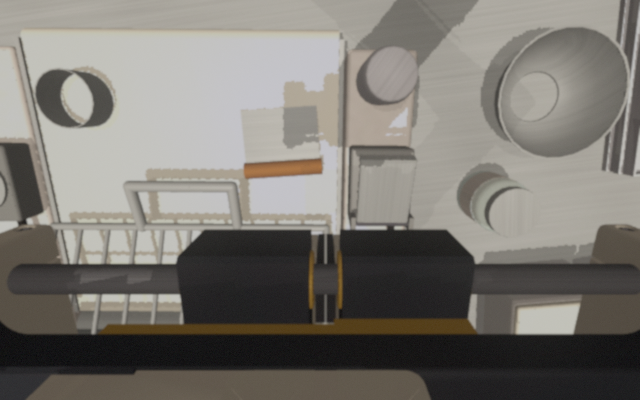

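The wrist view agrees with the estimates: the paddle's free edge is at about row 153, columns 357–413, and the handle is at about (182,185). Next I'll move over the press point and go down.

>>> drive_tool:
  increments:
    - [[-1,0,0.3,0,0],[-1,0,0.58,0,0],[-1,0,0.58,0.4,0],[-1,0,0.58,0.8,0],[-1,0,0.58,1,0]]

```text
time_s: 5.4
tcp_pos: [0.5344, 0.2845, 0.2476]
eef_rot: [-179.9, -0.1, 172.4]
contact_force: [-0.4, 0.9, 1.4]
gripper_width: 0.0005
gripper_force: 0.0
```

>>> drive_tool:
  increments:
    - [[-1,0,0,0.2,0],[-1,0,0,0.4,0],[-1,0,0,0.4,0],[-1,0,0,0.4,0]]

```text
time_s: 5.9
tcp_pos: [0.536, 0.2861, 0.2033]
eef_rot: [179.9, 0.1, 172.5]
contact_force: [-0.3, 0.5, -0.3]
gripper_width: 0.0004
gripper_force: 0.0
```

>>> drive_tool:
  increments:
    - [[-1,0,0,0.08,0],[-1,0,0,0.14,0],[-1,0,0,0.2,0],[-1,0,0,0.2,0]]

```text
time_s: 6.4
tcp_pos: [0.535, 0.2862, 0.1769]
eef_rot: [-179.9, -0.1, 172.5]
contact_force: [-0.3, -0.9, 0.9]
gripper_width: 0.0005
gripper_force: 0.0
```

>>> drive_tool:
  increments:
    - [[-1,0,0,0.02,0],[-1,0,0,0.04,0],[-1,0,0,0.04,0]]

```text
time_s: 6.78
tcp_pos: [0.5353, 0.2864, 0.1728]
eef_rot: [-180.0, -0.0, 172.5]
contact_force: [-0.4, 0.7, -1.0]
gripper_width: 0.0007
gripper_force: 0.0
```

Run:
```python
from h import *
b=capture("scene")[:,:,::-1]
cv2.imwrite("pics/s2.png",cv2.resize(b[180:300,300:460],None,fx=5,fy=5,interpolation=cv2.INTER_CUBIC))
for i in range(3):
    s=r.get_state();print(s["contact_force"],s["tcp_pos"],s["joint_torque"]);capture("top")
```

```text
[ 0.12657164  0.10534951 -0.16004484] [0.53532963 0.28644395 0.17295053] [ 3.47688678e-03 -4.96067798e+01  2.78324103e+01  6.54483229e+00
 -6.33341772e-02 -4.03956915e-05]
[ 0.16180415 -0.37654814  0.10711264] [0.53539012 0.2864557  0.17306011] [ 2.27074575e-03 -4.96261597e+01  2.78605056e+01  6.55587628e+00
 -7.40563008e-02  2.17831598e-05]
[ 0.20228726 -0.2482609   0.41654994] [0.53540777 0.28646627 0.17306966] [ 2.15091160e-03 -4.96597302e+01  2.78940314e+01  6.56668827e+00
 -7.68149039e-02  3.33532864e-05]
```

View pics/s2.png

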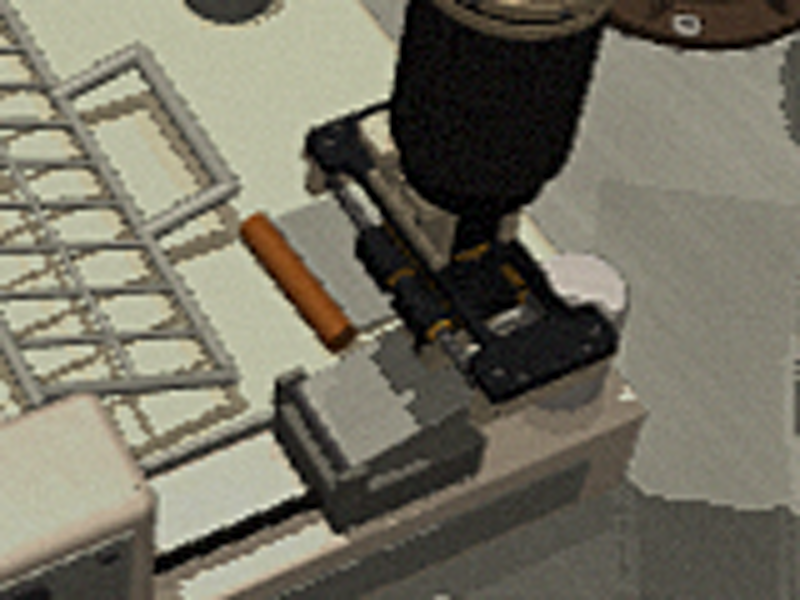

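Run:
```python
from h import *
K,R,t=P("scene");print("cam",-R.T@t)
for p in([.535,.286,.162],[.535,.286,.179],[.536,.3,.18],[.535,.286,.228],[.535-.0127,.286-.097,.228],[.535+.0127,.286+.097,.228]):
    q=K@(R@np.array(p)+t);q=q[:2]/q[2];print(p,(q-[300,180])*5+2)
```

```text
cam [1.07335927 0.74443045 1.1762451 ]
[0.535, 0.286, 0.162] [420.64178659 385.80895514]
[0.535, 0.286, 0.179] [424.32251628 369.24315841]
[0.536, 0.3, 0.18] [438.80931817 386.18352789]
[0.535, 0.286, 0.228] [435.38131792 319.47100029]
[0.5223, 0.18899999999999997, 0.228] [346.16213764 196.30696515]
[0.5477000000000001, 0.383, 0.228] [534.09806374 455.74610068]
```

The paddle looks lowered, with its free-left corner near (485,432), but no force is reported. I'll press further in small steps and watch the force.

>>> drive_tool:
  increments:
    - [[-1,0,0,0.02,0],[-1,0,0,0.03,0],[-1,0,0,0.03,0]]

```text
time_s: 7.35
tcp_pos: [0.5352, 0.2864, 0.1692]
eef_rot: [-180.0, -0.0, 172.5]
contact_force: [-0.4, -0.1, 0.1]
gripper_width: 0.0003
gripper_force: 0.0
```

Run:
```python
from h import *
b=capture("scene")[:,:,::-1];a=cv2.imread("pics/scene0.png");w=capture("wrist")[:,:,::-1]
f=lambda i:cv2.resize(i,(400,300),interpolation=cv2.INTER_CUBIC)
c=np.vstack([np.hstack([f(a[220:295,330:430]),f(b[220:295,330:430])]),np.hstack([f(w[0:400,100:633]),f(capture("top")[:,:,::-1][165:225,220:300])])])
cv2.imwrite("pics/cmp.png",c)
```

```text
(no output)
```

View pics/cmp.png

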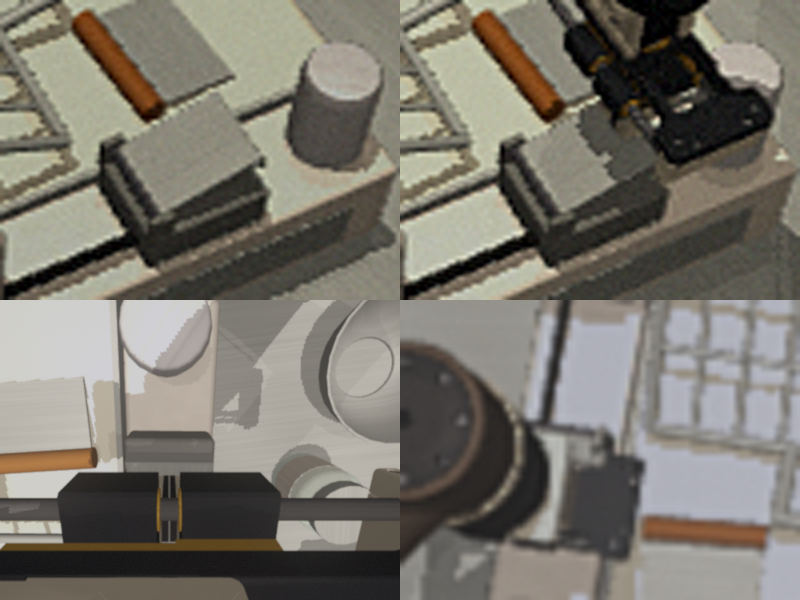

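Run:
```python
from h import *
K,R,t=P("scene")
H=np.array([.606,.311]);F=np.array([.519,.319])
for th in(15,10,5,0):
    p=[*(H+(F-H)*np.cos(np.radians(th))/np.cos(np.radians(15))),.162+.085*np.sin(np.radians(th))]
    q=K@(R@np.array(p)+t);q=q[:2]/q[2];print(th,q,(q-[330,220])*4+400*np.array([1,0]))
b=r.get_state();print(b["joint_torque"],b["contact_force"],b["moment"])
```

```text
15 [396.47243152 258.01779662] [665.88972607 152.07118649]
10 [396.59044287 259.20054239] [666.36177149 156.80216958]
5 [396.50712943 260.48634318] [666.02851773 161.94537271]
0 [396.22600751 261.86448205] [664.90403003 167.45792818]
[-9.48477609e-04 -4.98072481e+01  2.78008837e+01  6.54544964e+00
 -7.73937022e-02  1.51149970e-05] [ 0.65860944 -0.00429864 -0.30026623] [ 0.02010544 -0.06532448  0.03811454]
```

>>> drive_tool:
  increments:
    - [[-1,0,0,0.01,0],[-1,0,0,0.02,0],[-1,0,0,0.02,0]]

```text
time_s: 7.88
tcp_pos: [0.5353, 0.2864, 0.1668]
eef_rot: [-180.0, -0.0, 172.5]
contact_force: [0.3, -0.4, 0.4]
gripper_width: 0.0005
gripper_force: 0.0
```

Run:
```python
from h import *
K,R,t=P("wrist");w=capture("wrist")[:,:,::-1];print(r.get_state()["tcp_pos"],-R.T@t)
ex=np.array([.9914,-.1305]);ey=np.array([.1305,.9914])
press=np.array([.535,.2853])
for th in(15,0):
  for d in(85,65):
    h=press+ex*.065*np.cos(np.radians(15));p=h-ex*d/1e3*np.cos(np.radians(th))
    for s in(-.032,.032):
        X=np.array([*(p+ey*s),.162+d/1e3*np.sin(np.radians(th))]);q=K@(R@X+t);print(th,d,s,q[:2]/q[2])
X=np.array([.5353,.2864,.156]);q=K@(R@X+t);print("tip",q[:2]/q[2])
w=np.clip(w[130:360,210:450].astype(float)*2.2,0,255).astype(np.uint8)
b=np.clip(capture("scene")[220:290,350:430,::-1].astype(float)*1.6,0,255).astype(np.uint8)
cv2.imwrite("pics/cmp2.png",np.hstack([cv2.resize(w,(420,402),interpolation=cv2.INTER_CUBIC),cv2.resize(b,(380,402),interpolation=cv2.INTER_CUBIC)]))
```

```text
[0.53529185 0.28640582 0.16689972] [0.46466383 0.29620755 0.35131268]
15 85 -0.032 [261.74533629 209.60263609]
15 85 0.032 [382.18459419 209.62174295]
15 65 -0.032 [265.1985255  239.72305967]
15 65 0.032 [379.05813458 239.73858677]
0 85 -0.032 [268.36662725 193.96098441]
0 85 0.032 [376.21299973 193.97934097]
0 65 -0.032 [269.85923936 225.73314187]
0 65 0.032 [374.85565492 225.74854653]
tip [324.23860044 226.01618493]
```

View pics/cmp2.png

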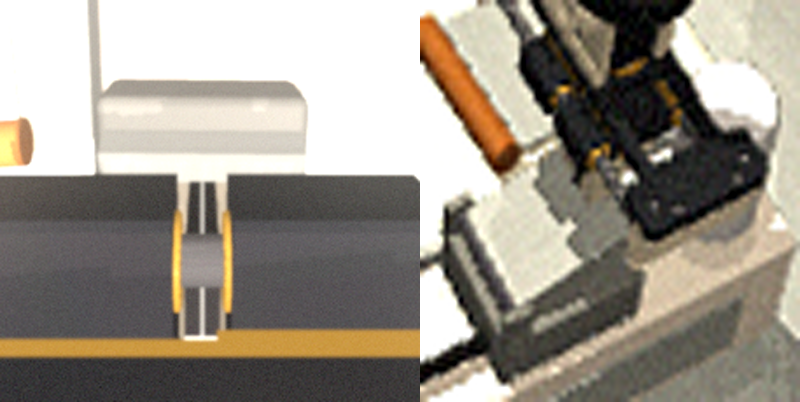

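The image shows the paddle lowered, while the force and position readings show nothing unusual. I'll keep stepping down gently and compare commanded with measured height.

>>> drive_tool:
  increments:
    - [[-1,0,0,0.01,0],[-1,0,0,0.02,0],[-1,0,0,0.02,0]]

```text
time_s: 8.35
tcp_pos: [0.5353, 0.2864, 0.1644]
eef_rot: [-180.0, -0.0, 172.5]
contact_force: [0.1, -0.1, -0.3]
gripper_width: 0.0003
gripper_force: 0.0
```

Run:
```python
from h import *
for i in range(3):
    b=r.get_state();print(b["joint_torque"].round(3),b["contact_force"].round(2),b["tcp_pos"],b["joints"].round(2));capture("top")
g=lambda x:cv2.cvtColor(x,cv2.COLOR_RGB2GRAY)
cv2.imwrite("pics/now.png",capture("scene")[:,:,::-1])
```

```text
[ 1.0000e-03 -4.9995e+01  2.7658e+01  6.5080e+00 -5.5000e-02 -0.0000e+00] [ 0.08 -0.12 -0.26] [0.5352717  0.28638032 0.16441735] [  46.56   15.73  -11.29   -0.    -62.99 -144.08]
[ -0.    -49.952  27.634   6.501  -0.071   0.   ] [ 0.08  0.7  -0.63] [0.53531752 0.28640317 0.16447828] [  46.57   15.73  -11.29    0.    -63.   -144.08]
[-1.0000e-03 -4.9954e+01  2.7647e+01  6.5070e+00 -7.6000e-02  0.0000e+00] [ 0.48 -0.19 -0.44] [0.5353386  0.2864345  0.16452499] [  46.56   15.73  -11.28    0.    -63.   -144.08]
```

Run:
```python
import cv2
for c in(380,386,392,395):
    for n in("scene0","s_","now"):
        if n!="s_":
            i=cv2.imread(f"pics/{n}.png",0);print(c,n,i[255:285,c].tolist())
```

```text
380 scene0 [138, 133, 137, 139, 136, 138, 139, 142, 136, 142, 142, 148, 132, 76, 45, 42, 49, 44, 56, 96, 68, 32, 36, 32, 35, 25, 79, 109, 102, 75]
380 now [75, 76, 72, 93, 142, 146, 132, 129, 142, 144, 143, 150, 142, 81, 54, 51, 49, 52, 64, 95, 70, 41, 39, 41, 37, 33, 83, 111, 113, 78]
386 scene0 [134, 133, 140, 135, 142, 140, 141, 142, 152, 121, 45, 40, 45, 46, 44, 49, 89, 90, 37, 31, 45, 35, 32, 64, 104, 123, 103, 71, 72, 76]
386 now [80, 77, 74, 77, 80, 78, 79, 78, 79, 88, 43, 50, 56, 46, 55, 59, 50, 60, 39, 40, 40, 38, 31, 75, 112, 113, 115, 85, 82, 80]
392 scene0 [137, 139, 147, 139, 138, 147, 60, 48, 46, 45, 43, 47, 45, 55, 82, 56, 36, 35, 35, 33, 49, 58, 110, 100, 73, 70, 75, 75, 51, 46]
392 now [47, 41, 52, 73, 83, 85, 59, 43, 52, 49, 70, 56, 50, 49, 55, 54, 35, 41, 40, 34, 53, 65, 117, 110, 83, 75, 86, 79, 55, 57]
395 scene0 [174, 175, 175, 157, 80, 46, 40, 182, 192, 137, 100, 64, 62, 82, 28, 21, 32, 30, 42, 69, 105, 106, 115, 71, 77, 70, 70, 48, 46, 47]
395 now [25, 19, 16, 1, 27, 70, 68, 71, 74, 85, 79, 82, 61, 52, 33, 32, 36, 36, 50, 72, 116, 115, 99, 75, 86, 85, 66, 56, 55, 59]
```

>>> drive_tool:
  increments:
    - [[-1,0,0,-0.2,0],[-1,0,0,-0.4,0],[-1,0,0,-0.5,0],[-1,0,0,-0.5,0]]

```text
time_s: 9.05
tcp_pos: [0.5356, 0.2867, 0.2252]
eef_rot: [179.9, 0.0, 172.5]
contact_force: [0.2, -0.2, -0.6]
gripper_width: 0.0003
gripper_force: 0.0
```

Run:
```python
from h import *
cv2.imwrite("pics/up.png",capture("scene")[:,:,::-1])
b=r.get_state();print(b["joint_torque"].round(3),b["contact_force"].round(2),b["tcp_pos"])
for c in(380,386,392,395):
    i=cv2.imread("pics/up.png",0);print(c,"up",i[255:285,c].tolist())
```

```text
[-5.0000e-03 -4.9577e+01  3.0127e+01  7.1130e+00 -1.3700e-01  0.0000e+00] [-0.29 -0.01 -0.13] [0.53510538 0.2864323  0.22416522]
380 up [127, 138, 141, 138, 136, 140, 140, 141, 139, 137, 144, 144, 139, 82, 50, 55, 53, 55, 62, 93, 74, 39, 34, 42, 41, 29, 82, 116, 112, 85]
386 up [73, 71, 74, 73, 141, 75, 71, 70, 67, 122, 53, 52, 49, 58, 51, 52, 100, 93, 47, 36, 43, 39, 35, 74, 112, 134, 114, 84, 84, 82]
392 up [78, 74, 77, 79, 76, 77, 62, 56, 54, 51, 51, 49, 55, 53, 56, 49, 44, 40, 39, 32, 46, 67, 123, 113, 80, 83, 82, 82, 55, 56]
395 up [124, 123, 124, 97, 68, 55, 52, 124, 131, 92, 82, 62, 53, 55, 36, 33, 33, 43, 51, 74, 114, 116, 99, 83, 82, 86, 71, 50, 51, 54]
```

The paddle's edges are at the same pixels before, during and after the press (268, 264 and 261), so it never moved. What I read as lowering was the gripper's shadow. Now I need to find where the fingertips really are.

Run:
```python
from h import *
K,R,t=P("wrist");T0=r.get_state()["tcp_pos"];print(K[0,0],T0)
for dx in(-.0095,.0095):
  for dz in(-.011,.008,.03,.055,.09):
    X=T0+[dx,0,dz];q=K@(R@X+t);print(dx,dz,(q[:2]/q[2]).round(0),(R@X+t)[2].round(3))
K,R,t=P("scene")
for dz in(-.011,.055):
    X=T0+[0,0,dz];q=K@(R@X+t);q=q[:2]/q[2];print("scene",q,(q-[350,215])*5.33)
b=cv2.imread("pics/up.png")
b=np.clip(b[215:290,350:425].astype(float)*1.6,0,255).astype(np.uint8)
w=np.clip(capture("wrist")[100:340,210:450,::-1].astype(float)*1.8,0,255).astype(np.uint8)
cv2.imwrite("pics/cmp3.png",np.hstack([cv2.resize(x,(400,400),interpolation=cv2.INTER_CUBIC) for x in(b,w)]))
```

```text
329.47430543985763 [0.53510538 0.2864323  0.22416522]
-0.0095 -0.011 [322. 212.] 0.205
-0.0095 0.008 [322. 222.] 0.187
-0.0095 0.03 [322. 236.] 0.165
-0.0095 0.055 [321. 258.] 0.141
-0.0095 0.09 [320. 305.] 0.108
0.0095 -0.011 [326. 240.] 0.21
0.0095 0.008 [326. 252.] 0.192
0.0095 0.03 [326. 270.] 0.17
0.0095 0.055 [327. 297.] 0.146
0.0095 0.09 [327. 353.] 0.113
scene [386.06129916 246.69612604] [192.2067245  168.94035181]
scene [389.21237077 232.53318308] [209.00193619  93.4518658 ]
```

View pics/cmp3.png

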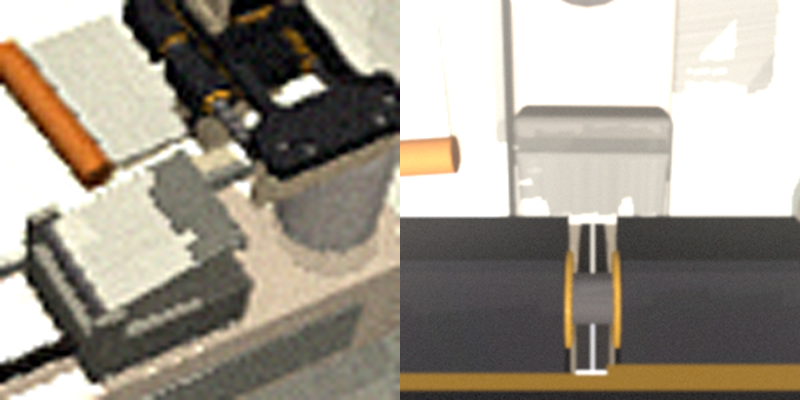

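The wrist and scene views both suggest the fingertips end about 20–30 mm higher than nominal, so they never reached the paddle. I'll go back down and feel for contact in fine steps.

>>> drive_tool:
  increments:
    - [[-1,0,0,0.2,0],[-1,0,0,0.4,0],[-1,0,0,0.5,0],[-1,0,0,0.53,0],[-1,0,0,0.53,0]]

```text
time_s: 9.78
tcp_pos: [0.5356, 0.2866, 0.1612]
eef_rot: [-180.0, 0.0, 172.5]
contact_force: [0.2, 0.3, 0.4]
gripper_width: 0.0004
gripper_force: 0.0
```

>>> drive_tool:
  increments:
    - [[-1,0,0,0.015,0],[-1,0,0,0.03,0],[-1,0,0,0.03,0]]

```text
time_s: 10.15
tcp_pos: [0.5356, 0.2867, 0.1579]
eef_rot: [180.0, 0.0, 172.5]
contact_force: [-1.0, -0.1, 2.3]
gripper_width: 0.0004
gripper_force: 1.1
```

>>> drive_tool:
  increments:
    - [[-1,0,0,0.015,0],[-1,0,0,0.03,0],[-1,0,0,0.03,0]]

```text
time_s: 10.52
tcp_pos: [0.5353, 0.2866, 0.1537]
eef_rot: [180.0, 0.0, 172.5]
contact_force: [-2.0, -0.0, 3.0]
gripper_width: 0.0006
gripper_force: 1.4
```

Contact began at TCP z≈0.159, so I'll carry on down to the stop.

>>> drive_tool:
  increments:
    - [[-1,0,0,0.02,0],[-1,0,0,0.04,0],[-1,0,0,0.04,0]]

```text
time_s: 10.9
tcp_pos: [0.5352, 0.2864, 0.1487]
eef_rot: [-180.0, -0.0, 172.5]
contact_force: [-2.2, -0.2, 4.1]
gripper_width: 0.0007
gripper_force: 1.8
```

>>> drive_tool:
  increments:
    - [[-1,0,0,0.02,0],[-1,0,0,0.03,0],[-1,0,0,0.03,0]]

```text
time_s: 11.28
tcp_pos: [0.5352, 0.2864, 0.1453]
eef_rot: [-180.0, -0.0, 172.5]
contact_force: [-2.1, 1.6, 4.4]
gripper_width: 0.0003
gripper_force: 2.1
```

>>> drive_tool:
  increments:
    - [[-1,0,0,0.01,0],[-1,0,0,0.02,0],[-1,0,0,0.02,0]]

```text
time_s: 11.65
tcp_pos: [0.5352, 0.2864, 0.1429]
eef_rot: [-180.0, -0.0, 172.5]
contact_force: [-3.6, 1.0, 4.9]
gripper_width: 0.0008
gripper_force: 2.3
```

>>> drive_tool:
  increments:
    - [[-1,0,0,0.01,0],[-1,0,0,0.02,0],[-1,0,0,0.02,0]]

```text
time_s: 12.02
tcp_pos: [0.5352, 0.2864, 0.1405]
eef_rot: [-180.0, -0.0, 172.5]
contact_force: [-3.5, 0.4, 5.5]
gripper_width: 0.0005
gripper_force: 2.5
```

>>> drive_tool:
  increments:
    - [[-1,0,0,0.01,0],[-1,0,0,0.02,0],[-1,0,0,0.02,0]]

```text
time_s: 12.4
tcp_pos: [0.5352, 0.2864, 0.1381]
eef_rot: [-180.0, -0.0, 172.5]
contact_force: [-4.1, 1.2, 5.9]
gripper_width: 0.0
gripper_force: 2.8
```

Run:
```python
from h import *
cv2.imwrite("pics/p3.png",capture("scene")[:,:,::-1])
for n in("scene0","p3"):
  for c in(370,376,380,386,392):
    i=cv2.imread(f"pics/{n}.png",0);print(c,n,i[255:285,c].tolist())
```

```text
370 scene0 [139, 137, 136, 133, 139, 140, 136, 140, 136, 140, 129, 140, 139, 140, 141, 144, 146, 153, 95, 95, 60, 35, 35, 33, 46, 38, 39, 34, 33, 33]
376 scene0 [133, 139, 136, 138, 135, 131, 136, 130, 145, 138, 137, 142, 139, 145, 152, 76, 42, 49, 48, 44, 91, 89, 54, 41, 36, 40, 35, 39, 77, 103]
380 scene0 [138, 133, 137, 139, 136, 138, 139, 142, 136, 142, 142, 148, 132, 76, 45, 42, 49, 44, 56, 96, 68, 32, 36, 32, 35, 25, 79, 109, 102, 75]
386 scene0 [134, 133, 140, 135, 142, 140, 141, 142, 152, 121, 45, 40, 45, 46, 44, 49, 89, 90, 37, 31, 45, 35, 32, 64, 104, 123, 103, 71, 72, 76]
392 scene0 [137, 139, 147, 139, 138, 147, 60, 48, 46, 45, 43, 47, 45, 55, 82, 56, 36, 35, 35, 33, 49, 58, 110, 100, 73, 70, 75, 75, 51, 46]
370 p3 [131, 129, 125, 137, 123, 126, 124, 126, 126, 124, 122, 130, 125, 127, 121, 136, 130, 147, 95, 104, 69, 39, 44, 47, 52, 43, 42, 46, 43, 33]
376 p3 [71, 75, 68, 57, 116, 120, 128, 124, 123, 129, 128, 130, 129, 128, 127, 136, 90, 45, 56, 59, 96, 95, 57, 36, 37, 42, 33, 40, 83, 120]
380 p3 [70, 67, 75, 78, 70, 71, 124, 70, 70, 66, 117, 133, 139, 134, 110, 45, 46, 65, 104, 95, 70, 37, 38, 36, 35, 28, 79, 121, 111, 81]
386 p3 [38, 49, 59, 74, 81, 72, 77, 79, 77, 82, 79, 78, 57, 57, 52, 51, 51, 52, 47, 39, 31, 42, 32, 69, 121, 122, 91, 82, 81, 82]
392 p3 [71, 128, 102, 42, 21, 9, 8, 2, 15, 41, 56, 58, 58, 67, 69, 102, 72, 50, 29, 32, 49, 68, 121, 111, 77, 83, 85, 76, 56, 52]
```

>>> drive_tool:
  increments:
    - [[-1,0,0,0.01,0],[-1,0,0,0.02,0],[-1,0,0,0.02,0]]

```text
time_s: 12.82
tcp_pos: [0.5353, 0.2865, 0.1373]
eef_rot: [180.0, 0.0, 172.5]
contact_force: [-8.8, -0.7, 14.9]
gripper_width: 0.0006
gripper_force: 7.5
```

The force jumped to about 17 N, so the paddle is down on its stop. The paddle's edge has also shifted by the expected 3 px. I'll hold briefly and release, then check where on the gripper the contact was.

>>> drive_tool:
  increments:
    - [[-1,0,0,0.01,0],[-1,0,0,0.01,0],[-1,0,0,0.01,0]]

```text
time_s: 13.2
tcp_pos: [0.5354, 0.2865, 0.1371]
eef_rot: [180.0, 0.1, 172.5]
contact_force: [-10.2, -1.1, 21.6]
gripper_width: 0.0003
gripper_force: 10.7
```

>>> drive_tool:
  increments:
    - [[-1,0,0,-0.1,0],[-1,0,0,-0.3,0],[-1,0,0,-0.6,0],[-1,0,0,-0.73,0],[-1,0,0,-0.73,0]]

```text
time_s: 13.82
tcp_pos: [0.5357, 0.2867, 0.2226]
eef_rot: [179.9, 0.1, 172.5]
contact_force: [0.7, -0.8, -0.8]
gripper_width: 0.0006
gripper_force: 0.0
```

Run:
```python
from h import *
s=r.get_state();T0=s["tcp_pos"];print(T0,s["contact_force"])
im=capture("scene")[:,:,::-1];cv2.imwrite("pics/rel.png",im);i=cv2.imread("pics/rel.png",0)
for c in(380,386): print(c,i[255:285,c].tolist())
def PR(n,X):
    K,R,t=P(n);q=K@(R@np.array(X)+t);return (q[:2]/q[2]).round(1)
C=[.5145,.287,T0[2]+.025]
print("C",PR("wrist",C),PR("scene",C)); print("tip",PR("wrist",T0-[0,0,.011]),PR("scene",T0-[0,0,.011]))
K,R,t=P("wrist")
cw=-R.T@t;Ks,Rs,ts=P("scene");cs=-Rs.T@ts
dz=T0[2]-.2242
for a in((388.5,243.1),(392.2,248.8)):
    # shift scene pixel for small dz ignored
    d1=R.T@np.linalg.solve(K,[326,230,1]);d2=Rs.T@np.linalg.solve(Ks,[*a,1])
    k=np.linalg.lstsq(np.c_[d1,-d2],cs-cw,rcond=None)[0];print((cw+k[0]*d1-T0).round(4),(cs+k[1]*d2-T0).round(4))
```

```text
[0.53572113 0.28665286 0.22257945] [ 0.65458698 -0.80005529 -0.7898332 ]
380 [113, 128, 139, 141, 136, 140, 142, 143, 138, 142, 145, 142, 140, 82, 53, 55, 53, 50, 57, 94, 73, 29, 36, 38, 39, 33, 79, 118, 112, 86]
386 [72, 75, 72, 72, 69, 75, 75, 76, 66, 118, 45, 52, 52, 58, 48, 49, 97, 89, 45, 42, 44, 36, 32, 76, 109, 131, 114, 82, 82, 80]
C [320.  212.8] [393.6 236.3]
tip [324.9 227.4] [385.9 247.2]
[-0.0049  0.0013  0.0069] [-0.0051  0.0017  0.0068]
[-0.0014  0.0009 -0.0023] [-0.0083  0.0165 -0.0056]
```

The paddle sprang back, with its edges at their rest pixels again. The top-view corners I used were the box outline rather than the paddle, which explains the x offset. The contact heights also put the tips about 24 mm above the TCP reading, so I'll approach the handle by feel. First I'll raise the arm, cross over, and turn 90°.

>>> drive_tool:
  increments:
    - [[-1,0,0,-0.4,0],[-1,0,0,-0.6,0],[-1,-0.18,-0.4,-0.6,0],[-1,-0.18,-0.8,-0.6,0],[-1,-0.18,-1,-0.6,0]]

```text
time_s: 14.5
tcp_pos: [0.5402, 0.1625, 0.2925]
eef_rot: [-179.9, -0.1, 172.4]
contact_force: [0.6, 0.3, -0.1]
gripper_width: 0.0004
gripper_force: 0.0
```

>>> drive_tool:
  increments:
    - [[-0.5,0,-0.4,0,0],[0,0,-0.8,0,0],[0.25,0,-1,0,0],[0.25,0,-1,0,-0.02],[0.25,0,-1,0,-0.04]]

```text
time_s: 15.12
tcp_pos: [0.525, 0.0453, 0.2929]
eef_rot: [-180.0, -0.1, -172.9]
contact_force: [-0.2, -0.6, -0.9]
gripper_width: 0.045
gripper_force: 0.0
```

>>> drive_tool:
  increments:
    - [[0.25,0,0,0,-0.025],[0.25,0,0,0,-0.05],[0.25,0,0,0,-0.075],[0.25,0,0,0,-0.1],[0.25,0,0,0,-0.12]]

```text
time_s: 15.75
tcp_pos: [0.525, 0.0458, 0.2928]
eef_rot: [179.9, -0.1, -129.6]
contact_force: [-0.4, 0.5, 0.6]
gripper_width: 0.0547
gripper_force: 0.0
```

>>> drive_tool:
  increments:
    - [[0.25,0,0,0,-0.025],[0.25,0,0,0,-0.05],[0.25,0,0,0,-0.075],[0.25,0,0,0,-0.09],[0.25,0,0,0,-0.09]]

```text
time_s: 16.38
tcp_pos: [0.525, 0.0458, 0.293]
eef_rot: [179.9, -0.0, -97.6]
contact_force: [-0.8, -0.5, 0.8]
gripper_width: 0.0547
gripper_force: 0.0
```

>>> drive_tool:
  increments:
    - [[0.25,0.13,0,0,0],[0.25,0.13,0,0.3,0],[0.25,0.13,0,0.5,0],[0.25,0.13,0,0.5,0]]

```text
time_s: 16.88
tcp_pos: [0.522, 0.0292, 0.2324]
eef_rot: [179.8, -0.1, -97.6]
contact_force: [0.0, -0.5, 0.9]
gripper_width: 0.055
gripper_force: 0.0
```

Run:
```python
from h import *
s=r.get_state();T0=s["tcp_pos"];print(T0,s["eef_rot"])
def PR(n,X):
    K,R,t=P(n);q=K@(R@np.array(X)+t);return (q[:2]/q[2]).round(1)
w=capture("wrist")[:,:,::-1];b=capture("scene")[:,:,::-1]
cv2.imwrite("pics/cmp4.png",np.vstack([cv2.resize(w,(560,350)),cv2.resize(np.clip(b[165:230,300:400].astype(float)*1.5,0,255).astype(np.uint8),(560,250*560//560),interpolation=cv2.INTER_CUBIC)]))
for n in("wrist","scene"):
    for X in(T0-[0,0,.011],[.524,.0307,.145],[.531,.096,.145],[.5147,-.0346,.145]):print(n,X,PR(n,X))
```

```text
[0.52198756 0.0292097  0.23242955] [ 1.79802020e+02 -9.95711893e-02 -9.76234663e+01]
wrist [0.52198756 0.0292097  0.22142955] [327.8 222.7]
wrist [0.524, 0.0307, 0.145] [325.1 194.9]
wrist [0.531, 0.096, 0.145] [326.9 264.4]
wrist [0.5147, -0.0346, 0.145] [325.9 115.9]
scene [0.52198756 0.0292097  0.22142955] [337.5 187.1]
scene [0.524, 0.0307, 0.145] [336.3 203.5]
scene [0.531, 0.096, 0.145] [346.2 217.3]
scene [0.5147, -0.0346, 0.145] [327.5 190.2]
```

View pics/cmp4.png

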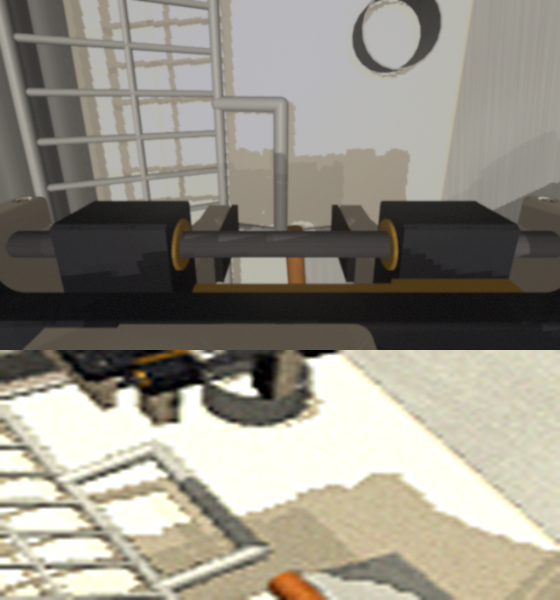

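The bar (wrist panel column 280) sits between the fingers (inner faces at columns 238 and 332), 4 mm towards the guard from the centre. The scene panel again shows the tips about 30 mm higher than nominal. I'll go down to TCP z≈0.105, watching the force.

>>> drive_tool:
  increments:
    - [[0.25,0,-0.03,0.2,0],[0.25,0,-0.03,0.4,0],[0.25,0,-0.03,0.6,0],[0.25,0,-0.03,0.75,0],[0.25,0,-0.03,0.75,0]]

```text
time_s: 17.6
tcp_pos: [0.5269, 0.0296, 0.1443]
eef_rot: [180.0, -0.0, -97.5]
contact_force: [0.3, -0.4, -0.4]
gripper_width: 0.0548
gripper_force: 0.0
```

>>> drive_tool:
  increments:
    - [[0.25,0,0,0.1,0],[0.25,0,0,0.2,0],[0.25,0,0,0.2,0]]

```text
time_s: 17.98
tcp_pos: [0.5263, 0.0295, 0.1193]
eef_rot: [179.9, -0.0, -97.5]
contact_force: [0.5, 0.6, -0.2]
gripper_width: 0.0553
gripper_force: 0.0
```

>>> drive_tool:
  increments:
    - [[0.25,0,0,0.05,0],[0.25,0,0,0.1,0],[0.25,0,0,0.1,0]]

```text
time_s: 18.35
tcp_pos: [0.5265, 0.0296, 0.1076]
eef_rot: [180.0, -0.0, -97.5]
contact_force: [-0.0, -0.1, -0.5]
gripper_width: 0.0549
gripper_force: 0.0
```

There is no belt contact at 0.1076, which confirms the offset. Now closing on the bar.

>>> drive_tool:
  increments:
    - [[0.25,0,0,0.03,0],[-0.3,0,0,0.03,0],[-1,0,0,0.03,0],[-1,0,0,0.03,0],[-1,0,0,0.03,0]]
  squeeze: 25

```text
time_s: 18.98
tcp_pos: [0.5269, 0.0298, 0.1047]
eef_rot: [-180.0, 0.0, -97.5]
contact_force: [0.7, -0.1, 0.3]
gripper_width: 0.0203
gripper_force: 0.0
```

>>> drive_tool:
  increments:
    - [[-1,0,0,0,0],[-1,0,0,0,0],[-1,0,0,0,0]]

```text
time_s: 19.35
tcp_pos: [0.5256, 0.0297, 0.1044]
eef_rot: [179.9, -0.0, -97.5]
contact_force: [-5.0, 2.3, 2.8]
gripper_width: 0.0131
gripper_force: 25.0
```

The bar is gripped: 13 mm opening at 25 N. Now I'll swing it along the arc, first to 30°.

>>> drive_tool:
  increments:
    - [[-1,0,0.045,-0.21,0],[-1,0,0.058,-0.424,0],[-1,0,0.043,-0.638,0],[-1,0,0.002,-0.848,0],[-1,0,0.002,-0.848,0]]

```text
time_s: 19.98
tcp_pos: [0.5253, 0.0298, 0.2067]
eef_rot: [179.9, 0.0, -97.6]
contact_force: [-3.1, 0.0, -4.4]
gripper_width: 0.0131
gripper_force: 25.0
```

>>> drive_tool:
  increments:
    - [[-1,0,-0.068,-0.203,0],[-1,0,-0.164,-0.394,0],[-1,0,-0.284,-0.572,0],[-1,0,-0.425,-0.733,0],[-1,0,-0.425,-0.733,0]]

```text
time_s: 20.6
tcp_pos: [0.5733, 0.0228, 0.2966]
eef_rot: [179.7, -0.1, -97.5]
contact_force: [-25.3, 5.7, 19.2]
gripper_width: 0.0133
gripper_force: 25.0
```

Run:
```python
from h import *
w=capture("wrist");cv2.imwrite("pics/we.png",w[:,:,::-1]);b=capture("scene")[:,:,::-1];cv2.imwrite("pics/se.png",b)
s=r.get_state();T0=s["tcp_pos"];print(T0,s["contact_force"],s["gripper_width"],s["gripper_force"],s["time_s"])
f=(T0[:2]-[.5258,.0297])@[.9914,-.1305];dz=T0[2]-.1044
print(f,dz,np.degrees(np.arctan2(dz-.05,.19-f))+14.74, np.hypot(dz-.05,.19-f))
```

```text
[0.57236496 0.02292215 0.29564927] [-24.79475937   5.66929159  18.13314711] 0.0129808791587476 24.982523024082184 20.7
0.047049006403222654 0.191249273836489 59.39693137504384 0.20096353880652415
```

The angle is about 59.4°, but there is a ~30 N radial push. I'll ease off outward by a few millimetres.

>>> drive_tool:
  increments:
    - [[-1,0,0.01,-0.01,0],[-1,0,0.02,-0.02,0],[-1,0,0.02,-0.02,0]]

```text
time_s: 21.08
tcp_pos: [0.5726, 0.0229, 0.2961]
eef_rot: [179.8, -0.1, -97.5]
contact_force: [-8.7, 0.7, 2.7]
gripper_width: 0.0128
gripper_force: 25.0
```

The force is down to about 9 N. I'll check the angle by vision: find the guard's side rod with a line detector, cast it onto its own plane, and validate on the shut image.

Run:
```python
from h import *
cv2.imwrite("pics/se2.png",capture("scene")[:,:,::-1]);cv2.imwrite("pics/te2.png",capture("top")[:,:,::-1])
ex=np.array([.9914,-.1305,0]);ey=np.array([.1305,.9914,0]);H=np.array([.711,.0066,.195])
def hit(n,p,ys):
    K,R,t=P(n);d=R.T@np.linalg.solve(K,[*p,1]);c=-R.T@t
    X=c+d*(ys-(c-H)@ey)/(d@ey)-H;return -X@ex,X[2]
for f in("scene0","se2"):
    g=cv2.resize(cv2.imread(f"pics/{f}.png",0),None,fx=2,fy=2,interpolation=cv2.INTER_CUBIC)
    L=cv2.createLineSegmentDetector().detect(g)[0][:,0]
    for ys in(.193,-.193):
        for l in L:
            a,b=[np.array(hit("scene",(q+.5)/2-.5,ys)) for q in(l[:2],l[2:])]
            u=b-a;n=np.hypot(*u)
            if n<.04 or max(np.hypot(*a),np.hypot(*b))>.17: continue
            if np.hypot(*a)>np.hypot(*b): a,b,u=b,a,-u
            dist=abs(u[0]*a[1]-u[1]*a[0])/n
            if dist<.012: print(f,ys,"ang",np.degrees(np.arctan2(u[1],u[0])).round(1),"ray",np.degrees(np.arctan2(b[1],b[0])).round(1),"dist",dist.round(4),a.round(3),b.round(3),(l/2).round())
```

```text
scene0 0.193 ang -27.3 ray -25.3 dist 0.0044 [ 0.048 -0.02 ] [ 0.111 -0.053] [343. 257. 325. 259.]
scene0 0.193 ang 2.0 ray 1.3 dist 0.0002 [-0.02  -0.001] [0.021 0.   ] [316. 258. 303. 264.]
scene0 0.193 ang 179.6 ray 176.8 dist 0.006 [-0.025  0.006] [-0.123  0.007] [268. 276. 301. 263.]
scene0 0.193 ang 179.3 ray -179.0 dist 0.004 [-0.02  -0.004] [-0.135 -0.002] [303. 265. 264. 280.]
scene0 -0.193 ang -75.1 ray -78.3 dist 0.0045 [-0.007  0.008] [ 0.016 -0.078] [258. 172. 267. 188.]
scene0 -0.193 ang -27.0 ray -27.9 dist 0.002 [ 0.073 -0.04 ] [ 0.115 -0.061] [282. 175. 293. 175.]Traceback (most recent call last):
  File "<stdin>", line 12, in <module>
  File "<stdin>", line 5, in hit
  File "h.py", line 6, in P
    m=camera_model(n);R=cv2.Rodrigues(np.array(m["rvec"]))[0]
ValueError: time passes only in moves, steps and waits
```

Run:
```python
from h import *
K,R,t=P("scene")
ex=np.array([.9914,-.1305,0]);ey=np.array([.1305,.9914,0]);H=np.array([.711,.0066,.195])
c=-R.T@t
def hit(p,ys):
    d=R.T@np.linalg.solve(K,[*p,1]);X=c+d*(ys-(c-H)@ey)/(d@ey)-H;return np.array([-X@ex,X[2]])
g=cv2.resize(cv2.imread("pics/se2.png",0),None,fx=2,fy=2,interpolation=cv2.INTER_CUBIC)
for ys in(.193,-.193):
    for l in cv2.createLineSegmentDetector().detect(g)[0][:,0]:
        a,b=[hit((q+.5)/2-.5,ys) for q in(l[:2],l[2:])]
        if np.hypot(*a)>np.hypot(*b): a,b=b,a
        u=b-a;n=np.hypot(*u)
        if n<.03 or np.hypot(*b)>.17: continue
        d=abs(u[0]*a[1]-u[1]*a[0])/n
        if d<.012: print(ys,"ang",np.degrees(np.arctan2(u[1],u[0])).round(1),"ray",np.degrees(np.arctan2(b[1],b[0])).round(1),d.round(4),a.round(3),b.round(3))
s=r.get_state();print(s["tcp_pos"],s["contact_force"])
```

```text
0.193 ang 31.3 ray 36.2 0.0093 [0.044 0.037] [0.088 0.064]
0.193 ang 110.0 ray 112.3 0.0046 [-0.033  0.076] [-0.045  0.109]
0.193 ang -178.6 ray -177.7 0.0016 [ 0.019 -0.001] [-0.098 -0.004]
0.193 ang 107.9 ray 109.8 0.0052 [-0.042  0.113] [-0.053  0.149]
0.193 ang 179.4 ray 176.7 0.0058 [-0.045  0.006] [-0.123  0.007]
0.193 ang -179.9 ray -178.9 0.0023 [-0.099 -0.002] [-0.135 -0.003]
-0.193 ang 28.9 ray 19.5 0.0109 [ 0.02  -0.001] [0.063 0.022]
-0.193 ang -74.7 ray -77.2 0.0048 [-0.009  0.015] [ 0.025 -0.108]
-0.193 ang -71.0 ray -68.4 0.0018 [ 0.004 -0.006] [ 0.015 -0.037]
-0.193 ang 32.2 ray 28.0 0.0049 [ 0.006 -0.002] [0.06  0.032]
-0.193 ang 31.3 ray 29.3 0.0041 [0.06  0.031] [0.104 0.059]
-0.193 ang -76.6 ray -74.0 0.0035 [ 0.014 -0.043] [ 0.022 -0.075]
[0.57259705 0.02298416 0.29605995] [-8.74624314  0.10771641  3.013669  ]
```

The rods read about 31.5° now and −27.2° shut, so the guard is open about 58.7°. I'll nudge it up by about 1°.

>>> drive_tool:
  increments:
    - [[-1,0,-0.007,-0.014,0],[-1,0,-0.013,-0.027,0],[-1,0,-0.013,-0.027,0],[-1,0,-0.013,-0.027,0]]

```text
time_s: 21.68
tcp_pos: [0.5756, 0.0226, 0.2993]
eef_rot: [179.9, -0.1, -97.5]
contact_force: [-4.0, -3.4, -4.3]
gripper_width: 0.0129
gripper_force: 25.0
```

Run:
```python
from h import *
K,R,t=P("scene");im=capture("scene")[:,:,::-1]
ex=np.array([.9914,-.1305,0]);ey=np.array([.1305,.9914,0]);H=np.array([.711,.0066,.195])
c=-R.T@t
def hit(p,ys):
    d=R.T@np.linalg.solve(K,[*p,1]);X=c+d*(ys-(c-H)@ey)/(d@ey)-H;return np.array([-X@ex,X[2]])
g=cv2.resize(cv2.cvtColor(im,cv2.COLOR_BGR2GRAY),None,fx=2,fy=2,interpolation=cv2.INTER_CUBIC)
for ys in(.193,-.193):
    for l in cv2.createLineSegmentDetector().detect(g)[0][:,0]:
        a,b=[hit((q+.5)/2-.5,ys) for q in(l[:2],l[2:])]
        if np.hypot(*a)>np.hypot(*b): a,b=b,a
        u=b-a;n=np.hypot(*u);A=np.degrees(np.arctan2(u[1],u[0]))
        if n<.03 or np.hypot(*b)>.17 or not 20<A<50: continue
        d=abs(u[0]*a[1]-u[1]*a[0])/n
        if d<.014: print(ys,"ang",A.round(1),d.round(4),a.round(3),b.round(3))
s=r.get_state();print(s["tcp_pos"],s["contact_force"],s["gripper_width"],s["gripper_force"])
```

```text
0.193 ang 31.2 0.0108 [0.044 0.039] [0.101 0.074]
-0.193 ang 29.2 0.0104 [ 0.02  -0.001] [0.055 0.019]
-0.193 ang 33.1 0.0048 [ 0.005 -0.003] [0.103 0.061]
[0.57559577 0.02258269 0.29926645] [-4.16560124 -3.95390208 -3.75657754] 0.013111782957919364 24.98335361480713
```

```bash
python3 -c "
from plant import job
print(job.close_job())"
```

```text
the job is handed in; nothing more can be done
None
```

I pressed the stop paddle down to its stop and it sprang back, then swung the roller guard up to about 60° (my measurements put it within a degree or two). The gripper is still holding it with a 25 N grip, and the job is handed in at about 22 s with no result shown.

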